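# Lay out a wreath-making kit tray in order of use

## Task

Finish this visitor's kit tray for the wreath workshop, the tools in order of use from the red side: the awl already lies in the first lane, so lay the green-gripped tweezers in the middle lane and the orange-handled glue spatula in the third lane, the one farthest from the red side. Lay each tool flat on the tray's floor along the middle of its lane (either way round), set down gently rather than dropped, and leave the awl in its lane and the brush and the screwdriver where they are.

Things in the scene. Friction and masses are not known exactly. Their poses are not given: they have to be found in the camera images.
- tray: low grey fixed kit tray, 200 mm along its x by 206 mm along its y, at any yaw; origin under its centre on the table. Floor 4 mm thick; rim 4 to 5 mm thick, 16 to 17 mm above the table. Three lanes run along its x, 192 mm long, centres 62 mm apart in y; the +y rim is red and marks the first lane. White ribs part the lanes at both ends only; the middle 112 mm is open across, room for fingers
- lane1 (a point): centre of the first lane (beside the red rim), on the tray's floor, axes as the tray's; the awl lies here
- lane2 (a point): centre of the middle lane, on the tray's floor, axes as the tray's; for the tweezers. The white ribs beside it, at both ends, are 40 mm long, 5 mm thick, their tops 10 mm above the floor; 57 mm clear between them
- lane3 (a point): centre of the third lane (farthest from the red rim), on the tray's floor, axes as the tray's; for the spatula
- tweezers: steel tweezers with green grip pads, 30 to 55 g, rigid, about 150 mm long, lying along its own x axis with the tip towards +x; origin under the middle of its length, on its underside. The grip pads span 42 mm about the origin, 20 mm wide over both pads along y, 14 mm high: the place to grasp, from above
- spatula: glue spatula with an orange handle and a short flat steel blade 26 mm wide, 35 to 70 g, about 150 mm long, lying along its own x axis with the tip towards +x; origin under the middle of its length, on its underside. The handle reaches from 75 mm behind the origin to 20 mm ahead of it, 18 mm wide, 15 mm high; grasp it at or up to 20 mm behind the origin, from above
- awl: awl with a dark wooden handle 18 mm wide and 16 mm high and a steel spike, 50 g, about 150 mm long, lying along its own x axis with the tip towards +x; origin under the middle of its length, on its underside; loose in the first lane, to be left there
- brush: glue brush with a pale wooden handle 18 mm wide, 14 mm high, and black bristles, about 150 mm long, lying along its own x axis with the tip towards +x; origin under the middle of its length, on its underside; not wanted, leave it
- screwdriver: screwdriver with a yellow and black handle 22 mm wide, 20 mm high, about 150 mm long, lying along its own x axis with the tip towards +x; origin under the middle of its length, on its underside; not wanted, leave it
Not all that is in view belongs to the job. What is shaped like the awl but pink is not meant.

How it is judged (in metres and radians):
At the end, for the whole second after the job is handed in: Tweezers in the middle lane, spatula in the third, awl still in the first: each origin within 21 mm along and 18 mm across of its lane's centre and 6 mm of the floor's height, within 15 degrees of the lane (either way round), all at rest (x of tweezers in the frame of lane2 between -0.021 and 0.021 m and y of tweezers in the frame of lane2 between -0.018 and 0.018 m and z of tweezers in the frame of lane2 between -0.006 and 0.006 m and angle between the x axis of each of tweezers, spatula, awl and the x axis of tray, either way round below 0.26 rad and x of spatula in the frame of lane3 between -0.021 and 0.021 m and y of spatula in the frame of lane3 between -0.018 and 0.018 m and z of spatula in the frame of lane3 between -0.006 and 0.006 m and x of awl in the frame of lane1 between -0.021 and 0.021 m and y of awl in the frame of lane1 between -0.018 and 0.018 m and z of awl in the frame of lane1 between -0.006 and 0.006 m and linear speed of each of tweezers, spatula, awl below 0.03 m/s); the robot touches nothing.
It fails at once if the brush is moved more than 30 mm (distance of brush from where it was at the start of the episode above 0.03 m).
It fails at once if the screwdriver is moved more than 30 mm (distance of screwdriver from where it was at the start of the episode above 0.03 m).
It fails at once if the tweezers are dropped or thrown (free and faster than 0.9 m/s: a fall of about 4 cm) (linear speed of tweezers above 0.9 m/s and contact force between the fingers and tweezers below 0.1 N).
It fails at once if the spatula is dropped or thrown (free and faster than 0.9 m/s: a fall of about 4 cm) (linear speed of spatula above 0.9 m/s and contact force between the fingers and spatula below 0.1 N).
It also fails if it takes over 56 s, if anything falls off the work surface, if the arm or the gripper's body presses on something with over 40 N, if the wrist force passes 120 N, or if a joint passes its speed limit or range.

## Robot

A 7-joint arm with a two-finger parallel gripper is mounted at the origin on the work surface. World frame = base frame: x ahead of the robot, y to its left, z up, the work surface at z = 0. Lengths are in m, angles in degrees, forces in N, time in s.
With the tool pointing down it reaches from about 0.425 to 0.875 m from the base axis. Payload 4.7 kg.
Tool frame: the origin (TCP) lies at the very end of the fingers, on their centre line; the grasp point (between the pads) lies 19 mm behind it; z points along the fingers, y is the line along which they close (so a half turn about z gives the same grasp; the last joint's range is limited). The gripper opens to 87 mm and grips with 3 to 60 N. Pads are 19 mm wide; open, the fingers measure 117 mm over their backs; the gripper's body (75 mm by 190 mm) begins 51 mm behind the grasp point.
Start: joints at [77.813, 18.392, -4.016, 83.108, 1.295, 78.541, -3.26], TCP at [0.146, -0.633, 0.223] pointing down, gripper open.
Joint ranges: [-163.93, 163.93], [-17.29, 119.83], [-79.2, 71.16], [3.27, 140.29], [-89.18, 269.18], [5.43, 117.66], [-154.24, 154.24]. Speed limits (degrees/s): [147.25, 147.25, 180, 180, 180, 180, 180].

## Interface

Orientations are given as [roll, pitch, yaw] about the fixed x, y, z axes, in that order (R = Rz(yaw) Ry(pitch) Rx(roll)).
In Python, from cell import get_obs, read_camera, sign_off, silhouettes gives the robot as it stands.
- The arm moves only by the tool play_rows, never from a script. Its argument "steps" is a list that holds one entry, the list of rows, each a list of 7 numbers: the shift along the tool's x, y, z in m, then the turn, a rotation vector about the tool's x, y, z in rad, then the finger opening in m, from 0 to 0.087. A call has 1 to 12 rows; each row shifts and turns the commanded pose from where the row before left it, along the tool's axes as they then stand; what a row does not reach is not made up. A row lasts 1/10 s, in which the tool goes at most 50 mm and 8.59 degrees, less where a joint would pass 70% of its speed; a pose out of reach is approached as far as the arm can. A call is refused whole if a number of a shift passes 0.05 or a number of a turn 0.15, either way. A call with a gripper value outside its range is refused whole. The fingers move at their own pace and stop on an object; "force" is the grip in N (left out, the last holds). Time passes only in rows, so rows that do not move let the fingers close. It gives the time, the measured TCP pose, the force, the opening and the grip force at its end, in the units of the state.
- get_obs(): the state, without advancing time (a new reading comes with each control period).
- read_camera(name): name is "scene" or "top"; returns a dict with "frame" (480x640x3 uint8, red, green, blue), "intrinsics" (3x3 intrinsics, pixels), "view" (4x4, takes a point from world to camera coordinates). Camera axes: x right, y up, looking along -z (the intrinsics and any distortion apply to the point x, -y, -z); pixel columns grow to the right and rows downward; lengths in m; the calibration is good to about 2 mm. A picture is of the moment at which its call begins. There is no depth.
- sign_off(): hands the job in; it is judged then, once.
Trained networks look in the newest picture that a camera, given by its name, has taken for a name from the list of things; names that differ only in an ending like _2 or _b are one class to them, and where a whole thing is asked for, a point or a joint stands for the part that bears it (a point fixed in the world has none). Each returns a list of dicts, best first, with "p" (0 to 1); they miss things now and then, are a little off and sometimes report something else, mostly with a low value. They report only what shows in the picture. A call takes as long as a camera call. They do not tell look-alikes from the thing itself.
- silhouettes(camera, name): "pixels" (480x640 bool, what is visible of it) and "extent" ([left, top, right, bottom] in pixels, round what is visible of it).
The state is a dict: "time_s": time; "qpos": joint angles; "joint_velocities": joint speeds; "effort": joint torques, N m; "tool_pos": TCP position; "tool_rot": TCP orientation; "force": force on the tool from outside, world axes, zero at the start; "wrist_torque": the same for the moment, N m; "grip_width": finger opening in m; "grasp_force": force on a finger pad.
Only numpy, scipy, OpenCV 4.12 (cv2) and the standard library are available. Lean on these libraries where they do the work, as an engineer would, in place of code of your own. Each camera call takes 0.05 s, during which the arm holds its last target. There are 200 camera calls.

## Working session

There is one attempt and no reset: what is moved stays moved. The work goes in short steps, Python scripts to look and compute and a tool call to move; the robot and the scene stay as the last step left them, time stands still between calls to the robot, and variables do not carry over. Pictures are saved under pics/ and viewed, at most 10 in all, crops included, and the job is handed in when it is done.

Besides the shell and the picture viewer there is one more tool, called by a JSON object that holds its "name" and its "arguments". play_rows: Moves the arm, as the interface text tells. Its arguments: {"type":"object","properties":{"steps":{"type":"array","items":{"type":"array","items":{"type":"array","items":{"type":"number"}}}},"force":{"type":"number"}},"required":["steps"]}

```bash
mkdir -p pics; ls
python3 - <<'E'
from cell import *
import cv2,numpy as np
for n in("top","scene"):
    c=read_camera(n);cv2.imwrite(f"pics/{n}0.png",c["frame"][:,:,::-1]);print(n,c["intrinsics"],c["view"],[k for k in c])
    for o in("tray","tweezers","spatula","awl","brush","screwdriver"):
        print(o,[(round(d["p"],2),d["extent"]) for d in silhouettes(n,o)])
print(get_obs())
E
```

```text
pics
top [[518.29557732   0.         311.48479944]
 [  0.         518.29557732 251.53918402]
 [  0.           0.           1.        ]] [[-0.0149684  -0.99988738  0.00107955 -0.05470188]
 [ 0.98533157 -0.01456692  0.17002795 -0.48545701]
 [-0.16999307  0.00360876  0.98543865 -0.99202746]
 [ 0.          0.          0.          1.        ]] ['frame', 'intrinsics', 'view']
tray [(0.86, [318.9, 158.8, 443.2, 279.7])]
tweezers [(0.39, [391.7, 173.0, 419.0, 223.6]), (0.31, [109.9, 222.2, 123.4, 298.0])]
spatula [(0.84, [203.6, 212.1, 219.5, 287.4])]
awl [(0.66, [480.1, 279.0, 521.4, 342.8]), (0.55, [390.1, 172.2, 417.7, 229.6])]
brush [(0.59, [109.5, 225.2, 125.4, 297.2]), (0.37, [203.0, 210.5, 218.4, 286.0])]
screwdriver [(0.73, [261.4, 227.3, 280.4, 288.4])]
scene [[572.62378528   0.         328.10327823]
 [  0.         572.62378528 230.69064971]
 [  0.           0.           1.        ]] [[-0.00201833  0.99982345 -0.01868154  0.05052559]
 [-0.58689054  0.01394149  0.80954625  0.25256307]
 [ 0.80966377  0.01259795  0.58675878 -1.52651901]
 [ 0.          0.          0.          1.        
[... 430 characters left out ...]
me_s': 0.7, 'qpos': array([77.81348278, 18.39174415, -4.01667929, 83.10605198,  1.29475158,
       78.5395028 , -3.26054208]), 'joint_velocities': array([ 0.03348307, -0.04448662,  0.01767883,  0.14916232,  0.01984184,
        0.07214876, -0.06933878]), 'effort': array([-5.74949827e-04, -4.90951109e+01, -4.02991958e-01, -3.12709808e+01,
       -6.34857570e-02,  3.33426031e-02,  1.18126010e-05]), 'tool_pos': array([ 0.14614547, -0.63340024,  0.2226018 ]), 'tool_rot': array([1.79992182e+02, 2.14875342e-03, 1.29952384e+01]), 'force': array([-0.83911074,  0.09354789, -0.45238938]), 'wrist_torque': array([0.02753531, 0.02078842, 0.02060685]), 'grasp_force': 0.0, 'grip_width': 0.08704187037225687}
```

View pics/top0.png

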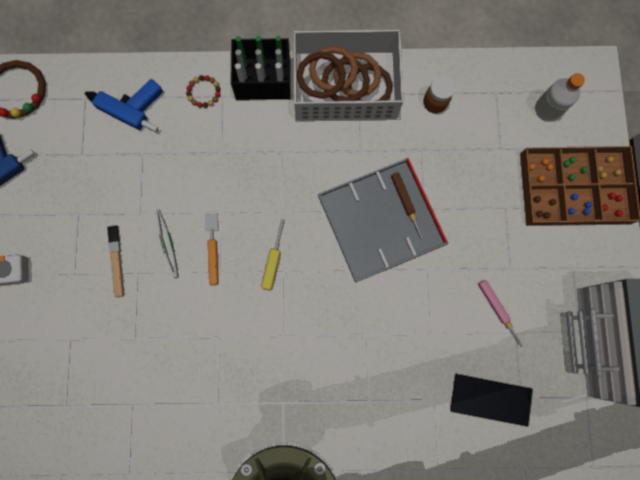

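View pics/scene0.png

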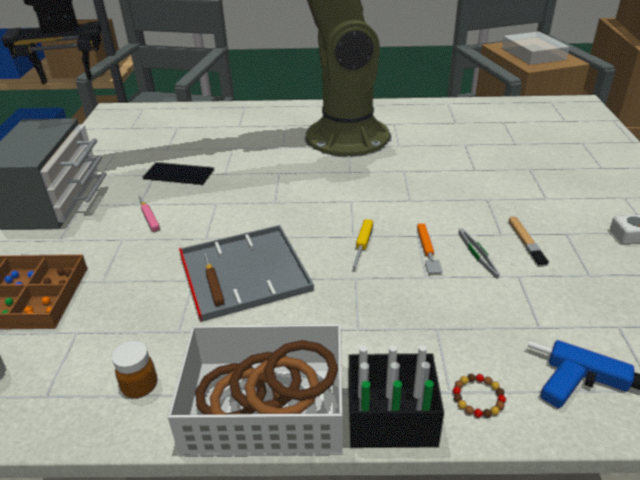

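The top view shows the tray with corners at (319,194), (408,159), (446,243) and (356,281), its red rim on the right. The awl is in lane 1. From left to right lie the brush (115,260), tweezers (167,243), spatula (212,248) and screwdriver (272,255). The pink look-alike is at (500,312). The scene view agrees. The networks confuse tweezers with brush and awl, so I'll pick detections by position.

```bash
cat > h.py <<'E'
from cell import *
import cv2,numpy as np
def ray(c,uv,z):
    "pixels -> world points on plane z"
    uv=np.atleast_2d(uv).astype(float);K=c["intrinsics"];V=c["view"];R=V[:3,:3];t=V[:3,3]
    p=np.c_[(uv[:,0]-K[0,2])/K[0,0],-(uv[:,1]-K[1,2])/K[1,1],-np.ones(len(uv))]
    d=p@R;o=-R.T@t
    return (o+d*((z-o[2])/d[:,2])[:,None])[:,:2]
def axis(c,m,z):
    "mask of elongated thing -> mid of length, yaw, length, width"
    v,u=np.nonzero(m);P=ray(c,np.c_[u,v],z)
    (cx,cy),(w,h),a=cv2.minAreaRect((P*1000).astype(np.float32))
    if w<h:a+=90;w,h=h,w
    return np.round([cx,cy,(a+90)%180-90,w,h],1)
def tray(c,m,z=.0145):
    v,u=np.nonzero(m);return axis(c,m,z)
def pick(cam,name,uv):
    for d in silhouettes(cam,name):
        e=d["extent"]
        if e[0]<uv[0]<e[2] and e[1]<uv[1]<e[3] and e[2]-e[0]<100: return d["pixels"]
def diffmask(c,box,thr=30):
    x0,y0,x1,y1=box;f=c["frame"][y0:y1,x0:x1].astype(int)
    bg=np.median(f.reshape(-1,3),0);m=np.abs(f-bg).max(2)>thr
    n,l,s,_=cv2.connectedComponentsWithStats(m.astype(np.uint8),connectivity=8)
    k=1+np.argmax(s[1:,4]);M=np.zeros((480,640),bool);M[y0:y1,x0:x1]=l==k;return M
E
python3 - <<'E'
from h import *
T=read_camera("top");S=read_camera("scene")
for n,c in(("top",T),("scene",S)):
    print("tray",n,axis(c,silhouettes(n,"tray")[0]["pixels"],.0145))
    m=silhouettes(n,"tray")[0]["pixels"].astype(np.uint8)
    h=cv2.findContours(m,0,2)[0];h=cv2.convexHull(max(h,key=cv2.contourArea));q=cv2.approxPolyDP(h,10,True)[:,0]
    print(q.tolist(),ray(c,q,.0145).round(3).tolist(),ray(c,q,.0145).mean(0) if len(q)==4 else "")
for nm,t,s in(("tweezers",(167,243),(479,254)),("spatula",(212,250),(430,250)),("awl",(403,200),(216,285)),("brush",(116,265),(530,240)),("screwdriver",(270,260),(364,240))):
    for n,c,uv in(("top",T,t),("scene",S,s)):
        m=pick(n,nm,uv)
        if m is not None: print(nm,n,axis(c,m,.006))
        m=diffmask(c,(uv[0]-26,uv[1]-50,uv[0]+26,uv[1]+50)if n=="top" else (uv[0]-24,uv[1]-36,uv[0]+24,uv[1]+36))
        if nm!="awl":print("  diff",axis(c,m,.006))
E
```

```text
tray top [ 556.4 -208.8  -68.4  211.9  203.8]
[[408, 158], [448, 244], [355, 281], [318, 194]] [[0.687, -0.269], [0.501, -0.343], [0.427, -0.149], [0.611, -0.077]] [ 0.55648971 -0.20956634]
tray scene [ 562.6 -205.    21.2  218.5  209.9]
[[279, 225], [314, 289], [201, 321], [179, 248]] [[0.427, -0.15], [0.624, -0.074], [0.701, -0.261], [0.5, -0.34]] [ 0.56291567 -0.20626519]
tweezers top [512.4 238.1  19.6 147.5  25.2]
  diff [512.1 236.8  16.8 149.1  25.6]
tweezers scene [513.  240.6  15.  156.2  30.3]
  diff [514.2 240.1  14.7 159.2  33.3]
spatula top [500.8 145.3   1.1 149.1  25. ]
  diff [483.7 141.7   3.1 119.5  22.3]
spatula scene [494.7 145.    3.1 160.4  28.7]
  diff [499.3 133.3   4.1 168.2  46.9]
awl top [ 589.9 -263.4   18.3  139.8   20.9]
awl scene [ 583.5 -260.9   19.   145.2   17.8]
brush top [477.8 341.5   8.3 150.4  23.3]
  diff [478.5 339.7   9.1 151.7  26.3]
brush scene [475.2 344.3   7.9 162.2  26.9]
  diff [477.  341.6   8.6 165.5  31.3]
screwdriver top [485.   15.2 -13.3 146.4  24.1]
  diff [486.   14.  -13.9 149.9  27. ]
screwdriver scene [476.   18.1 -13.6 162.5  24.5]
  diff [481.8  16.9 -12.9 174.2  28.6]
```

{"name": "play_rows", "arguments": {"steps": [[[0.0359, -0.0244, 0, 0, 0, 0, 0.06], [0.0359, -0.0244, 0, 0, 0, 0, 0.06], [0.0359, -0.0244, 0, 0, 0, 0, 0.06], [0.0359, -0.0244, 0, 0, 0, 0, 0.06], [0.0359, -0.0244, 0, 0, 0, 0, 0.06], [0.0359, -0.0244, 0, 0, 0, 0, 0.06], [0.0359, -0.0244, 0, 0, 0, 0, 0.06], [0.0359, -0.0244, 0, 0, 0, 0, 0.06], [0.0359, -0.0244, 0, 0, 0, 0, 0.06], [0.0359, -0.0244, 0, 0, 0, 0, 0.06], [0.0359, -0.0244, 0, 0, 0, 0, 0.06], [0.0359, -0.0244, 0, 0, 0, 0, 0.06]]], "force": 15}}

```text
time_s: 2.7
tool_pos: [0.5011, -0.2499, 0.2229]
tool_rot: [180.0, -0.0, 13.0]
force: [0.4, -0.8, 1.4]
grip_width: 0.0596
grasp_force: 0.0
```

{"name": "play_rows", "arguments": {"steps": [[[0.01014, -0.0395, 0.008, 0, 0, 0, 0.06], [0.01014, -0.0395, 0.008, 0, 0, 0, 0.06], [0.01014, -0.0395, 0.008, 0, 0, 0, 0.06], [0.01014, -0.0395, 0.008, 0, 0, 0, 0.06], [0.01014, -0.0395, 0.008, 0, 0, 0, 0.06], [0.01014, -0.0395, 0.008, 0, 0, 0, 0.06], [0.01014, -0.0395, 0.008, 0, 0, 0, 0.06], [0.01014, -0.0395, 0.008, 0, 0, 0, 0.06], [0.01014, -0.0395, 0.008, 0, 0, 0, 0.06], [0.01014, -0.0395, 0.008, 0, 0, 0, 0.06], [0.01014, -0.0395, 0.008, 0, 0, 0, 0.06], [0, 0, 0, 0, 0, -0.052, 0.06]]]}}

```text
time_s: 3.9
tool_pos: [0.5088, 0.2046, 0.1341]
tool_rot: [-179.7, 0.0, 16.6]
force: [-0.1, 0.7, -0.4]
grip_width: 0.06
grasp_force: 0.0
```

{"name": "play_rows", "arguments": {"steps": [[[0, 0, 0, 0, 0, 0, 0.06], [0, 0, 0, 0, 0, 0, 0.06]]]}}

```text
time_s: 4.1
tool_pos: [0.5114, 0.1963, 0.1345]
tool_rot: [180.0, 0.0, 15.8]
force: [0.4, 0.1, 1.3]
grip_width: 0.0602
grasp_force: 0.0
```

Run:
```python
from h import *
print(get_obs()["tool_pos"],get_obs()["tool_rot"],get_obs()["qpos"].round())
f=read_camera("scene");t=read_camera("top")
a=cv2.resize(f["frame"][180:320,380:580],None,fx=2.8,fy=2.8,interpolation=2)
cv2.imwrite("pics/a.png",np.vstack([a])[:,:,::-1])
```

```text
[0.51136981 0.19629246 0.13451075] [1.79957107e+02 5.91417741e-03 1.58432857e+01] [  16.   14.  -45.  103.   11.   67. -106.]
```

{"name": "play_rows", "arguments": {"steps": [[[0.0066, -0.0203, 0, 0, 0, 0, 0.06], [0.0066, -0.0203, 0, 0, 0, 0, 0.06], [0, 0, 0.026, 0, 0, 0, 0.06], [0, 0, 0.026, 0, 0, 0, 0.06], [0, 0, 0.026, 0, 0, 0, 0.06], [0, 0, 0.026, 0, 0, 0, 0.06], [0, 0, 0.014, 0, 0, 0, 0.06], [0, 0, 0.008, 0, 0, 0, 0.06], [0, 0, 0.005, 0, 0, 0, 0.06], [0, 0, 0, 0, 0, 0, 0.06], [0, 0, 0, 0, 0, 0, 0.03], [0, 0, 0, 0, 0, 0, 0.01]]]}}

```text
time_s: 5.4
tool_pos: [0.5133, 0.2402, 0.0045]
tool_rot: [180.0, -0.1, 16.0]
force: [-0.9, -0.4, 0.4]
grip_width: 0.0507
grasp_force: 0.0
```

{"name": "play_rows", "arguments": {"steps": [[[0, 0, 0, 0, 0, 0, 0.005], [0, 0, 0, 0, 0, 0, 0.005], [0, 0, 0, 0, 0, 0, 0.005], [0, 0, 0, 0, 0, 0, 0.005], [0, 0, 0, 0, 0, 0, 0.005]]]}}

```text
time_s: 5.9
tool_pos: [0.5126, 0.2398, 0.0036]
tool_rot: [180.0, 0.0, 16.0]
force: [-0.2, -0.5, 0.9]
grip_width: 0.0198
grasp_force: 14.9
```

{"name": "play_rows", "arguments": {"steps": [[[0, 0, -0.01, 0, 0, 0, 0.005], [0, 0, -0.025, 0, 0, 0, 0.005], [0, 0, -0.03, 0, 0, 0, 0.005], [0, 0, -0.025, 0, 0, 0, 0.005], [0, 0, 0, 0, 0, -0.048, 0.005], [0, 0, 0, 0, 0, -0.048, 0.005]]]}}

```text
time_s: 6.5
tool_pos: [0.5133, 0.2404, 0.0954]
tool_rot: [180.0, -0.1, 21.6]
force: [-0.8, -0.2, -1.5]
grip_width: 0.0197
grasp_force: 14.9
```

{"name": "play_rows", "arguments": {"steps": [[[-0.01117, 0.03937, 0, 0, 0, 0, 0.005], [-0.01117, 0.03937, 0, 0, 0, 0, 0.005], [-0.01117, 0.03937, 0, 0, 0, 0, 0.005], [-0.01117, 0.03937, 0, 0, 0, 0, 0.005], [-0.01117, 0.03937, 0, 0, 0, 0, 0.005], [-0.01117, 0.03937, 0, 0, 0, 0, 0.005], [-0.01117, 0.03937, 0, 0, 0, 0, 0.005], [-0.01117, 0.03937, 0, 0, 0, 0, 0.005], [-0.01117, 0.03937, 0, 0, 0, 0, 0.005], [-0.01117, 0.03937, 0, 0, 0, 0, 0.005], [-0.01117, 0.03937, 0, 0, 0, 0, 0.005], [0, 0, 0, 0, 0, 0, 0.005]]]}}

```text
time_s: 7.7
tool_pos: [0.5559, -0.2165, 0.0938]
tool_rot: [179.8, 0.1, 20.9]
force: [0.4, -0.5, -0.0]
grip_width: 0.0195
grasp_force: 14.9
```

{"name": "play_rows", "arguments": {"steps": [[[0, 0, 0, 0, 0, 0, 0.005], [0, 0, 0, 0, 0, 0, 0.005]]]}}

```text
time_s: 7.9
tool_pos: [0.557, -0.2063, 0.0938]
tool_rot: [-180.0, -0.0, 21.6]
force: [-0.2, 0.5, -0.8]
grip_width: 0.0198
grasp_force: 14.9
```

Run:
```python
from h import *
f=read_camera("scene");print(get_obs()["qpos"].round())
cv2.imwrite("pics/b.png",cv2.resize(f["frame"][130:350,140:400],None,fx=2.7,fy=2.7,interpolation=2)[:,:,::-1])
```

```text
[ 46.  20. -34.  99.  12.  64. -60.]
```

View pics/b.png

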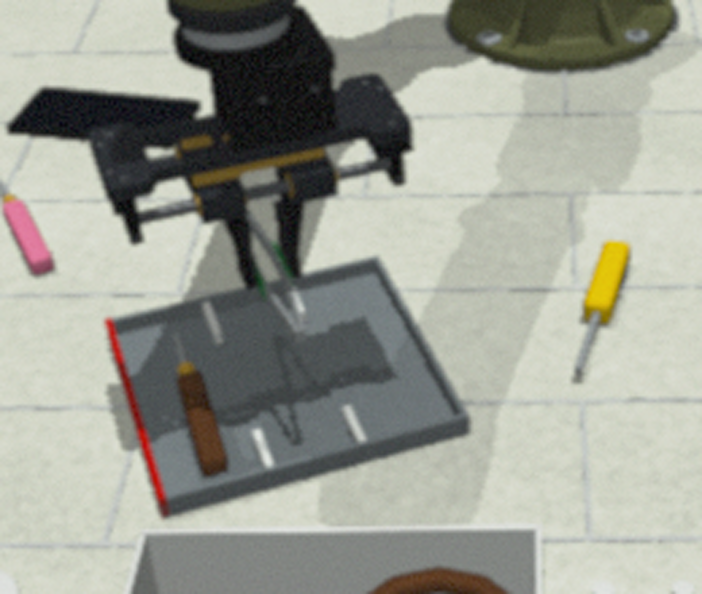

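The crop shows the tweezers gripped level between the fingers, above the middle lane; the awl is undisturbed. Lowering them now.

{"name": "play_rows", "arguments": {"steps": [[[0, 0, 0.025, 0, 0, 0, 0.005], [0, 0, 0.025, 0, 0, 0, 0.005], [0, 0, 0.018, 0, 0, 0, 0.005], [0, 0, 0.01, 0, 0, 0, 0.005], [0, 0, 0.005, 0, 0, 0, 0.005], [0, 0, 0.002, 0, 0, 0, 0.005], [0, 0, 0, 0, 0, 0, 0.005], [0, 0, 0, 0, 0, 0, 0.005], [0, 0, 0, 0, 0, 0, 0.005]]]}}

```text
time_s: 8.85
tool_pos: [0.5573, -0.2083, 0.0093]
tool_rot: [179.9, -0.0, 21.5]
force: [0.4, -0.8, -0.2]
grip_width: 0.0196
grasp_force: 14.9
```

{"name": "play_rows", "arguments": {"steps": [[[0, 0, 0.0012, 0, 0, 0, 0.005], [0, 0, 0, 0, 0, 0, 0.005], [0, 0, 0, 0, 0, 0, 0.024], [0, 0, 0, 0, 0, 0, 0.03], [0, 0, 0, 0, 0, 0, 0.04], [0, 0, 0, 0, 0, 0, 0.04], [0, 0, -0.01, 0, 0, 0, 0.04], [0, 0, -0.03, 0, 0, 0, 0.05], [0, 0, -0.03, 0, 0, 0, 0.06], [0, 0, -0.03, 0, 0, 0, 0.06]]]}}

```text
time_s: 9.85
tool_pos: [0.5568, -0.2079, 0.1091]
tool_rot: [180.0, -0.0, 21.5]
force: [0.9, -0.4, 0.1]
grip_width: 0.0557
grasp_force: 0.0
```

{"name": "play_rows", "arguments": {"steps": [[[0.0073, -0.0392, 0, 0, 0, 0, 0.06], [0.0073, -0.0392, 0, 0, 0, 0, 0.06], [0.0073, -0.0392, 0, 0, 0, 0, 0.06], [0.0073, -0.0392, 0, 0, 0, 0, 0.06], [0.0073, -0.0392, 0, 0, 0, 0, 0.06], [0.0073, -0.0392, 0, 0, 0, 0, 0.06], [0.0073, -0.0392, 0, 0, 0, 0, 0.06], [0.0073, -0.0392, 0, 0, 0, 0, 0.06], [0.0073, -0.0392, 0, 0, 0, 0, 0.06], [0, 0, 0, 0, 0, 0.1133, 0.06], [0, 0, 0, 0, 0, 0.1133, 0.06], [0, 0, 0, 0, 0, 0.1133, 0.06]]]}}

```text
time_s: 11.05
tool_pos: [0.4887, 0.145, 0.1081]
tool_rot: [180.0, -0.0, 1.8]
force: [-1.5, 0.2, 0.0]
grip_width: 0.0599
grasp_force: 0.0
```

{"name": "play_rows", "arguments": {"steps": [[[0, 0, 0.02, 0, 0, 0, 0.06], [0, 0, 0.02, 0, 0, 0, 0.06], [0, 0, 0, 0, 0, 0, 0.06]]]}}

```text
time_s: 11.35
tool_pos: [0.4869, 0.1438, 0.0658]
tool_rot: [180.0, 0.2, 2.0]
force: [0.2, 0.0, -0.2]
grip_width: 0.0604
grasp_force: 0.0
```

Run:
```python
from h import *
T=read_camera("top");f=T["frame"];S=read_camera("scene")
cv2.imwrite("pics/c.png",np.vstack([cv2.resize(f[140:300,180:460],None,fx=2,fy=2,interpolation=2),cv2.resize(S["frame"][210:330,170:450],None,fx=2,fy=2,interpolation=2)])[:,:,::-1])
o=get_obs();print(o["tool_pos"],o["tool_rot"])
for n,c in(("top",T),("scene",S)):
  for nm in("tweezers","awl","spatula"):
    for d in silhouettes(n,nm): print(n,nm,d["p"],axis(c,d["pixels"],.01))
```

```text
[0.48876492 0.14450193 0.0679168 ] [-1.79995683e+02  1.80396312e-03  2.02053619e+00]
top tweezers 0.72 [ 558.  -210.4   19.4  147.8   22.6]
top awl 0.74 [ 363.7 -439.8   30.4  134.5   23. ]
top awl 0.7 [ 591.1 -262.4   20.3  138.6   22. ]
top awl 0.5 [ 558.3 -208.9  -68.7  212.6  205.2]
top awl 0.34 [486.3  14.3 -13.9 150.   23.3]
top spatula 0.68 [515.4 145.    0.9 117.9  25. ]
scene tweezers 0.63 [ 555.4 -207.4   23.2  156.1   23.2]
scene awl 0.82 [ 596.6 -257.6   20.6  129.5   18.7]
scene awl 0.7 [ 379.2 -429.8   28.5  123.6   19.5]
scene spatula 0.72 [498.8 146.4   1.9 157.3  25.9]
```

View pics/c.png

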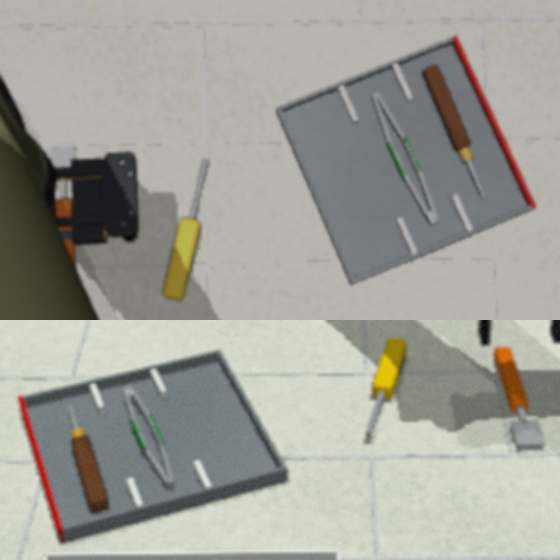

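The tweezers lie along the middle lane in both views, at about (0.557,-0.209) with yaw 21°. The awl is undisturbed, and the spatula lies beneath the open fingers. Descending to grasp it.

{"name": "play_rows", "arguments": {"steps": [[[0, 0, 0.02, 0, 0, 0, 0.06], [0, 0, 0.02, 0, 0, 0, 0.06], [0, 0, 0.013, 0, 0, 0, 0.06], [0, 0, 0.008, 0, 0, 0, 0.06], [0, 0, 0.0035, 0, 0, 0, 0.06], [0, 0, 0, 0, 0, 0, 0.06], [0, 0, 0, 0, 0, 0, 0.03], [0, 0, 0, 0, 0, 0, 0.01], [0, 0, 0, 0, 0, 0, 0.005], [0, 0, 0, 0, 0, 0, 0.005], [0, 0, 0, 0, 0, 0, 0.005], [0, 0, 0, 0, 0, 0, 0.005]]], "force": 20}}

```text
time_s: 12.95
tool_pos: [0.4888, 0.1442, 0.0029]
tool_rot: [180.0, -0.0, 2.0]
force: [0.7, -1.0, 0.3]
grip_width: 0.0198
grasp_force: 0.1
```

{"name": "play_rows", "arguments": {"steps": [[[0, 0, 0, 0, 0, 0, 0.005], [0, 0, 0, 0, 0, 0, 0.005]]]}}

```text
time_s: 13.15
tool_pos: [0.4888, 0.1442, 0.0029]
tool_rot: [180.0, 0.0, 2.0]
force: [0.2, -0.5, 1.6]
grip_width: 0.0179
grasp_force: 20.0
```

{"name": "play_rows", "arguments": {"steps": [[[0, 0, -0.01, 0, 0, 0, 0.005], [0, 0, -0.025, 0, 0, 0, 0.005], [0, 0, -0.03, 0, 0, 0, 0.005], [0, 0, -0.025, 0, 0, 0, 0.005], [0, 0, 0, 0, 0, -0.085, 0.005], [0, 0, 0, 0, 0, -0.085, 0.005], [0, 0, 0, 0, 0, -0.085, 0.005], [0, 0, 0, 0, 0, -0.085, 0.005]]]}}

```text
time_s: 13.95
tool_pos: [0.4887, 0.1444, 0.0935]
tool_rot: [180.0, -0.0, 21.7]
force: [0.5, 0.7, -0.8]
grip_width: 0.0177
grasp_force: 20.0
```

{"name": "play_rows", "arguments": {"steps": [[[-0.0094, 0.0363, 0, 0, 0, 0, 0.005], [-0.0094, 0.0363, 0, 0, 0, 0, 0.005], [-0.0094, 0.0363, 0, 0, 0, 0, 0.005], [-0.0094, 0.0363, 0, 0, 0, 0, 0.005], [-0.0094, 0.0363, 0, 0, 0, 0, 0.005], [-0.0094, 0.0363, 0, 0, 0, 0, 0.005], [-0.0094, 0.0363, 0, 0, 0, 0, 0.005], [-0.0094, 0.0363, 0, 0, 0, 0, 0.005], [0, 0, 0, 0, 0, 0, 0.005], [0, 0, 0, 0, 0, 0, 0.005], [0, 0, 0, 0, 0, 0, 0.005]]]}}

```text
time_s: 15.05
tool_pos: [0.5252, -0.1519, 0.0931]
tool_rot: [-180.0, -0.0, 21.6]
force: [0.9, 0.4, -0.3]
grip_width: 0.0179
grasp_force: 20.0
```

{"name": "play_rows", "arguments": {"steps": [[[0, 0, 0.025, 0, 0, 0, 0.005], [0, 0, 0.025, 0, 0, 0, 0.005], [0, 0, 0.018, 0, 0, 0, 0.005], [0, 0, 0.01, 0, 0, 0, 0.005], [0, 0, 0.005, 0, 0, 0, 0.005], [0, 0, 0.002, 0, 0, 0, 0.005], [0, 0, 0, 0, 0, 0, 0.005], [0, 0, 0, 0, 0, 0, 0.005], [0, 0, 0, 0, 0, 0, 0.005]]]}}

```text
time_s: 15.95
tool_pos: [0.5256, -0.1537, 0.0086]
tool_rot: [179.9, -0.0, 21.5]
force: [-0.8, 0.5, -0.6]
grip_width: 0.0176
grasp_force: 20.0
```

{"name": "play_rows", "arguments": {"steps": [[[0, 0, 0.0012, 0, 0, 0, 0.005], [0, 0, 0, 0, 0, 0, 0.005], [0, 0, 0, 0, 0, 0, 0.022], [0, 0, 0, 0, 0, 0, 0.03], [0, 0, 0, 0, 0, 0, 0.04], [0, 0, 0, 0, 0, 0, 0.04], [0, 0, -0.01, 0, 0, 0, 0.04], [0, 0, -0.03, 0, 0, 0, 0.04], [0, 0, -0.04, 0, 0, 0, 0.04], [0, 0, -0.04, 0, 0, 0, 0.04], [0, 0, -0.04, 0, 0, 0, 0.04]]]}}

```text
time_s: 17.05
tool_pos: [0.525, -0.1532, 0.169]
tool_rot: [180.0, -0.0, 21.5]
force: [0.7, -1.3, -0.2]
grip_width: 0.0402
grasp_force: 0.0
```

{"name": "play_rows", "arguments": {"steps": [[[-0.018, -0.045, 0, 0, 0, 0, 0.04], [-0.018, -0.045, 0, 0, 0, 0, 0.04], [-0.018, -0.045, 0, 0, 0, 0, 0.04], [-0.018, -0.045, 0, 0, 0, 0, 0.04], [-0.018, -0.045, 0, 0, 0, 0, 0.04], [0, -0.045, 0, 0, 0, 0, 0.04], [0, -0.045, 0, 0, 0, 0, 0.04], [0, 0, 0, 0, 0, 0, 0.04], [0, 0, 0, 0, 0, 0, 0.04]]]}}

```text
time_s: 17.95
tool_pos: [0.3469, 0.074, 0.1674]
tool_rot: [179.8, 0.0, 21.8]
force: [0.3, -0.9, -0.2]
grip_width: 0.0405
grasp_force: 0.0
```

Run:
```python
from h import *
T=read_camera("top");f=T["frame"];S=read_camera("scene")
cv2.imwrite("pics/d.png",np.vstack([cv2.resize(f[140:300,180:460],None,fx=2,fy=2,interpolation=2),cv2.resize(S["frame"][210:330,170:450],None,fx=2,fy=2,interpolation=2)])[:,:,::-1])
for n,c in(("top",T),("scene",S)):
  for nm in("tweezers","awl","spatula"):
    for d in silhouettes(n,nm): print(n,nm,d["p"],axis(c,d["pixels"],.01))
```

```text
top tweezers 0.7 [ 557.7 -209.4   21.5  148.    21.3]
top awl 0.95 [ 365.7 -439.    30.4  130.3   20.1]
top awl 0.61 [ 589.  -263.3   20.1  143.2   20. ]
top spatula 0.95 [ 537.3 -151.7   24.4  150.2   27.4]
scene tweezers 0.88 [ 553.2 -207.9   18.9  150.    23.1]
scene awl 0.73 [ 379.1 -428.4   27.8  124.7   19.1]
scene awl 0.7 [ 586.8 -261.4   19.3  154.3   21.5]
scene spatula 0.65 [ 529.9 -148.4   20.5  162.2   29.8]
```

View pics/d.png

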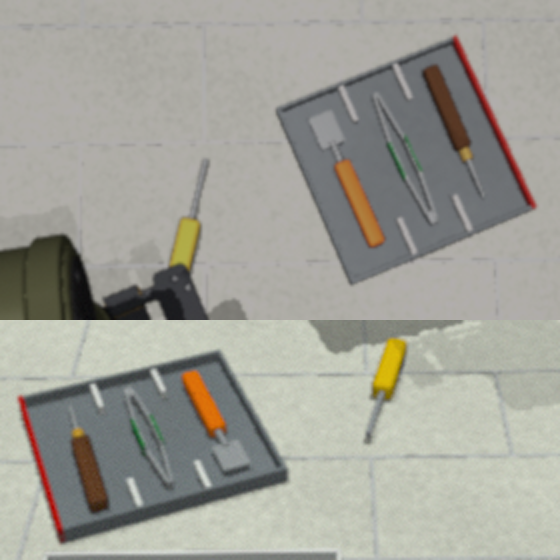

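Both views show all three tools flat and centred along their lanes. The spatula is at about (0.535,-0.151), the gripper is clear and the screwdriver hasn't moved.

```bash
python3 -c "
from cell import *
print(sign_off())"
```

```text
the job is handed in; nothing more can be done
None
```

The job is handed in: the tweezers lie in the middle lane and the spatula in the third, both flat and centred by the last pictures, the awl is still in its lane, and the brush and the screwdriver were not touched.

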